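# Index the tasting carousel with its ratchet lever

## Robot

A 6-joint arm with a two-finger parallel gripper is mounted at the origin on the work surface. World frame = base frame: x ahead of the robot, y to its left, z up, the work surface at z = 0. Lengths are in m, angles in rad, forces in N, time in s.
With the tool pointing down it reaches from about 0.375 to 0.975 m from the base axis. Payload 3.8 kg.
Tool frame: the origin (TCP) lies midway between the tips of the shut fingers; the grasp point (between the pads) lies 19 mm behind it; z points along the fingers, y is the line along which they close (so a half turn about z gives the same grasp; the last joint's range is limited). The gripper opens to 85 mm and grips with 20 to 120 N. Pads are 22 mm wide; open, the fingers measure 114 mm over their backs; the gripper's body (76 mm by 85 mm) begins 54 mm behind the grasp point. The pads swing forward as they close: fully open they stand 13 mm farther back than shut.
Start: joints at [-1.214, 0.264, 1.604, -0, 1.274, -0.037], TCP at [0.259, -0.623, 0.231] pointing down, gripper open.
Joint ranges: [-2.63, 2.63], [-0.94, 2.18], [0.31, 2.57], [-1.31, 4.45], [0, 2.66], [-2.55, 2.55]. Speed limits (rad/s): [2.57, 2.57, 3.14, 3.14, 3.14, 3.14].

## Interface

Orientations are given as a rotation vector (axis times angle).
In Python, from workcell import bot, imaging gives the robot as it stands.
- The arm moves only by the tool step_arm, never from a script. Its argument "series" is a list of rows, each an object of numbers: "grip": the closure, from -1 (fully open) to 1 (shut); "x", "y", "z": the shift along the tool's x, y, z normalised to -1 to 1, where 1 is 500 mm; "ax", "ay", "az": the turn, a rotation vector about the tool's x, y, z normalised to -1 to 1, where 1 is 30 degrees. A call has 1 to 12 rows; each row is the pose to reach, as a shift and turn from the pose commanded when the call began, along the tool's axes at that moment; what a row does not reach only later rows make up. A row lasts 1/10 s, in which the tool goes at most 50 mm and 8.59 degrees, less where a joint would pass 70% of its speed; a pose out of reach is approached as far as the arm can. A call with a number of a shift or a turn outside -1 to 1 is refused whole. A call with a gripper value outside its range is refused whole. The fingers move at their own pace and stop on an object; "force" is the grip in N (left out, the last holds). Time passes only in rows, so rows that repeat a pose let the fingers close. It gives the time, the measured TCP pose, the force, the opening and the grip force at its end, in the units of the state.
- bot.read_state(): the state, without advancing time (a new reading comes with each control period).
- imaging.read_camera(name): name is "scene" or "side" or "wrist"; returns a dict with "img" (420x560x3 uint8, red, green, blue), "fx", "fy", "cx", "cy" (pixels), "k1" (the pictures are not rectified: a ray, as slopes to the right and down, at radius r is drawn at 1 + k1 r^2 times it, then the intrinsics apply), "R" (3x3) and "t" (3): a world point X has camera coordinates R X + t. Camera axes: x right, y down, z forward; pixel columns grow to the right and rows downward; lengths in m; the calibration is good to about 2 mm. A picture is of the moment at which its call begins. There is no depth.
- bot.finish_job(): hands the job in; it is judged then, once.
The state is a dict: "time": time; "q": joint angles; "joint_vel": joint speeds; "joint_torque": joint torques, N m; "tool_pos": TCP position; "tcp_rot": TCP orientation; "wrist_force": force on the tool from outside, world axes, zero at the start; "torque": the same for the moment, N m; "width": opening from 0.0 (shut) to 1.0 (fully open); "grip_force": force on a finger pad.
Only numpy, scipy, OpenCV 4.12 (cv2) and the standard library are available. Lean on these libraries where they do the work, as an engineer would, in place of code of your own. Each camera call takes 0.05 s, during which the arm holds its last target. There are 200 camera calls.

## Task

The freewheel under the tasting carousel with the yellow jar needs trying both ways. Swing that carousel's lever all the way back to its stop (anticlockwise seen from above; it should run loose while the platter stays put), then swing it forward, clockwise, so that it grips and carries the platter round until the yellow jar stands right at the brass pointer, and let go. Work only by the black lever handle: do not touch the platter or its jars, and leave the other carousel alone.

Things in the scene. Friction and masses are not known exactly. Their poses are not given: they have to be found in the camera images.
- carousel_a: The carousel to use (the one with the yellow jar), fixed. Dark steel base disc 210 mm across, 14 mm high, under a wooden platter. Origin: on the vertical axis about which lever and platter turn, at the counter surface. Its x axis (roughly away from the robot) points to the brass pointer, 68 mm high, standing at the platter's edge 98 mm from the axis.
- lever_a (a joint): Ratchet lever under the platter, rad: 0 at back stop, 2.0 at forward stop; grows CLOCKWISE from above. At value q the handle is 135 mm from the axis in direction pi + 1 - q, anticlockwise from carousel x. Falling: loose, with faint clicks. Rising: at most 0.35 rad free play, then it grips and the platter turns with it angle for angle. Starts at 1.25 to 1.8; stays where left; about 2 N moves it.
- knob_a (a point): Upright black handle at the end of that lever, on the robot's side of the carousel: a round bar 18 mm across, fixed to the lever, from the arm (30 mm up) to 100 mm above the counter, with free room around it. The point is on its centre line, 80 mm above the counter.
- yellow_jar (a point): Centre of the yellow jar (yellow lid), 83 mm above the counter, 54 mm from the turning axis, fixed to the platter. At the start it is 35 to 70 degrees anticlockwise of the pointer; one full lever stroke can carry it there. The platter stops as soon as the lever stops and the lever cannot bring it back if taken too far.
- platter_a: Wooden platter of that carousel, 170 mm across, 46 to 58 mm above the counter, with three jars (yellow, red, green) 44 mm across, tops at 108 mm, centres 54 mm from the axis, 120 degrees apart. Not to be touched. Origin on the turning axis at the counter surface; its x axis points to the yellow jar, z up.
- carousel_b: The other carousel, alike in size and build but without a yellow jar (dark red, red and green): leave it alone, with its lever. Origin on its turning axis at the counter surface.

How it is judged:
On the way:
1. the lever has been swung back to within 0.2 rad of its back stop, and the yellow jar has stayed within 10 mm of where it started (value of joint lever_a below 0.2 rad and distance of yellow_jar from where it was at the start of the episode below 0.01 m), for 0.1 s.
At the end, for the whole second after the job is handed in: The yellow jar stands at the brass pointer, at most 14 mm (15 degrees) to either side of the line from the turning axis to the pointer; platter and lever are at rest. The lever may stay wherever the stroke ended (x of yellow_jar in the frame of carousel_a above 0.04 m and y of yellow_jar in the frame of carousel_a between -0.014 and 0.014 m and angular speed of platter_a below 0.05 rad/s and velocity of joint lever_a between -0.05 and 0.05 rad/s); the robot touches nothing.
It fails at once if the robot touches the platter or its jars (over 1 N) (contact force between any of the fingers, the arm and platter_a above 1 N).
It fails at once if the robot touches the other carousel or its lever (over 1 N) (contact force between any of the fingers, the arm and carousel_b above 1 N).
It also fails if it takes over 48 s, if anything falls off the work surface, if the arm or the gripper's body presses on something with over 40 N, if the wrist force passes 120 N, or if a joint passes its speed limit or range.

## Working session

There is one attempt and no reset: what is moved stays moved. The work goes in short steps, Python scripts to look and compute and a tool call to move; the robot and the scene stay as the last step left them, time stands still between calls to the robot, and variables do not carry over. Pictures are saved under pics/ and viewed, at most 10 in all, crops included, and the job is handed in when it is done.

Besides the shell and the picture viewer there is one more tool, called by a JSON object that holds its "name" and its "arguments", one argument or row to a line. step_arm: Moves the arm, as the interface text tells. Scaled input: -1 to 1 covers 500 mm each way for a shift and 30 degrees each way for a turn. Its arguments: {"type":"object","properties":{"series":{"type":"array","items":{"type":"object","properties":{"grip":{"type":"number"},"x":{"type":"number","minimum":-1,"maximum":1},"y":{"type":"number","minimum":-1,"maximum":1},"z":{"type":"number","minimum":-1,"maximum":1},"ax":{"type":"number","minimum":-1,"maximum":1},"ay":{"type":"number","minimum":-1,"maximum":1},"az":{"type":"number","minimum":-1,"maximum":1}}}},"force":{"type":"number"}},"required":["series"]}

```bash
mkdir -p pics; python3 - <<'E'
from workcell import bot, imaging
import cv2,numpy as np,pickle
s=bot.read_state();print({k:np.round(v,3) for k,v in s.items()})
d={}
for n in ["scene","side"]:
    c=imaging.read_camera(n);d[n]=c
    cv2.imwrite(f"pics/{n}0.png",c["img"][:,:,::-1]);print(n,c["fx"],c["fy"],c["cx"],c["cy"],c["k1"],(-c["R"].T@c["t"]).round(3),c["R"].round(2).tolist())
pickle.dump(d,open("c0.pkl","wb"))
E
```

```text
{'time': np.float64(0.0), 'q': array([-1.214,  0.265,  1.605, -0.   ,  1.274, -0.037]), 'joint_vel': array([ 0.001, -0.   , -0.001, -0.001, -0.   , -0.001]), 'joint_torque': array([ 1.0000e-03, -5.1511e+01, -3.6731e+01, -0.0000e+00,  1.3000e-02,
        0.0000e+00]), 'tool_pos': array([ 0.259, -0.623,  0.23 ]), 'tcp_rot': array([-3.079e+00, -6.140e-01,  1.000e-03]), 'wrist_force': array([-0.113, -0.437, -0.299]), 'torque': array([-0.023,  0.049, -0.016]), 'grip_force': np.float64(0.0), 'width': np.float64(0.996)}
scene 445.96172655502295 445.96172655502295 282.43511587367044 209.0277111787013 -0.04847045603621863 [1.164 0.221 0.637] [[-0.44, 0.9, -0.02], [0.6, 0.28, -0.75], [-0.66, -0.34, -0.67]]
side 502.4394692809506 502.4394692809506 279.1008914962652 213.53670735121452 -0.03732780332927945 [0.419 0.619 0.91 ] [[-0.96, -0.28, 0.0], [-0.22, 0.73, -0.64], [0.18, -0.62, -0.76]]
```

View pics/scene0.png

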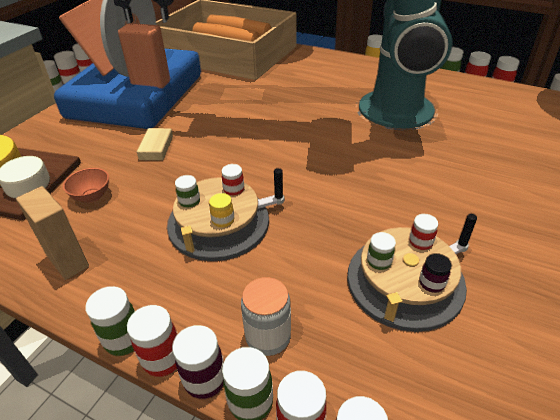

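View pics/side0.png

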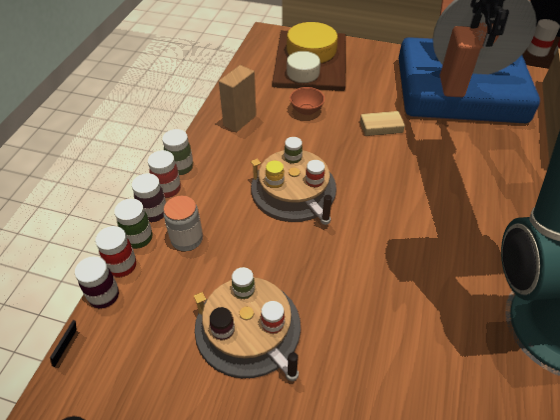

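Scene view: carousel A has its yellow lid at about (221,202), red lid (232,172), green lid (187,185), knob top (278,172) and pointer (187,238). Side view: yellow (275,168), green (293,145), red (316,167), knob (326,200), hub (294,172) and pointer (256,163).

```bash
cat > h.py <<'E'
import numpy as np,cv2,pickle
def ray(c,u,v):
    K=np.array([[c["fx"],0,c["cx"]],[0,c["fy"],c["cy"]],[0,0,1]])
    p=cv2.undistortPoints(np.array([[[u,v]]],float),K,np.array([c["k1"],0,0,0,0.]))[0,0]
    return -c["R"].T@c["t"], c["R"].T@np.array([p[0],p[1],1])
def plane(c,u,v,z):
    o,d=ray(c,u,v);return o+d*(z-o[2])/d[2]
def tri(c1,p1,c2,p2):
    o1,d1=ray(c1,*p1);o2,d2=ray(c2,*p2)
    s=np.linalg.lstsq(np.c_[d1,-d2],o2-o1,rcond=None)[0]
    a,b=o1+s[0]*d1,o2+s[1]*d2
    return (a+b)/2,np.linalg.norm(a-b)
def blobs(c,name,box):
    x0,y0,x1,y1=box;im=c["img"][y0:y1,x0:x1]
    h=cv2.cvtColor(im,cv2.COLOR_RGB2HSV);H,S,V=[h[...,i].astype(int) for i in range(3)]
    m={"yellow":(H>22)&(H<32)&(S>170)&(V>110),"brass":(H>15)&(H<26)&(S>160)&(V>140),
       "white":(S<60)&(V>120),"black":(V<40)}[name]
    n,l,st,ce=cv2.connectedComponentsWithStats(m.astype(np.uint8))
    return [(ce[i]+[x0,y0],st[i]+np.array([x0,y0,0,0,0])) for i in range(1,n) if st[i][4]>15]
E
python3 - <<'E'
from h import *
d=pickle.load(open("c0.pkl","rb"))
for n,b in (("scene",(160,150,300,270)),("side",(240,130,345,230))):
    for k in ("yellow","brass","white","black"):
        for ce,st in blobs(d[n],k,b): print(n,k,ce.round(1),st)
    x0,y0,x1,y1=b
    cv2.imwrite(f"pics/{n}_crop.png",cv2.resize(d[n]["img"][y0:y1,x0:x1,::-1],None,fx=5,fy=5,interpolation=cv2.INTER_CUBIC))
E
```

```text
scene brass [217.6 211.9] [209 202  17  16 118]
scene white [231.2 170.9] [222 164  20  15 241]
scene white [184.9 182.4] [175 175  21  16 262]
scene white [230.8 188.5] [224 185  14   7  63]
scene white [266.4 200.1] [258 195  19  11 119]
scene white [185.3 200.5] [178 197  15   7  61]
scene white [219.9 220.2] [213 217  15   7  60]
scene black [277.8 183.1] [274 169   9  30 212]
side white [293.  142.4] [285 137  17  12 163]
side white [315.4 165.9] [307 160  18  13 185]
side white [316.3 207.7] [309 202  14  14 101]
side black [326.2 209.2] [323 200   8  20 123]
```

View pics/scene_crop.png

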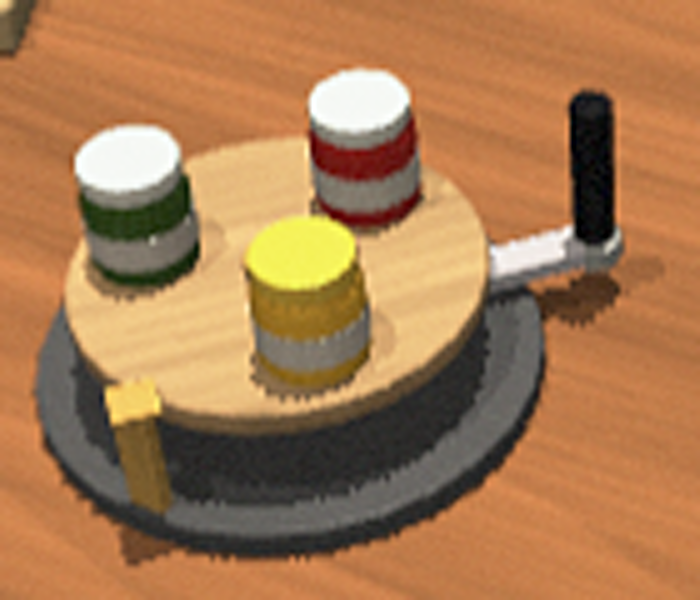

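View pics/side_crop.png

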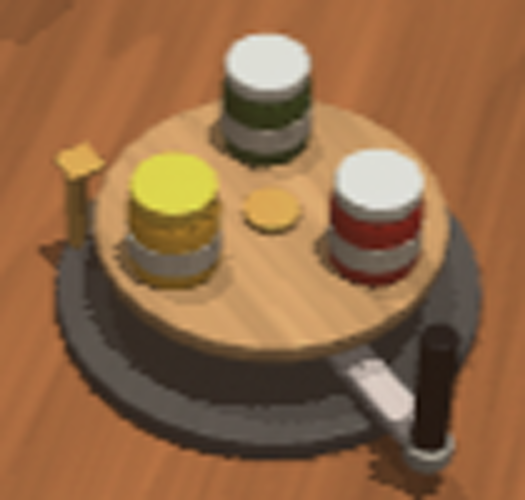

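Crops: scene lid tops at Y(220.6,200), G(185.8,181.4), R(232,169.8), knob top (278.4,169.6), pointer top (186.7,230). Side: Y(275,166.6), G(293.4,142.4), R(315.8,166), knob top (328,197), pointer (256,162).

```bash
cat > m.py <<'E'
from h import *
d=pickle.load(open("c0.pkl","rb"));A,B=d["scene"],d["side"]
P={"Y":((220.6,200),(275,166.6),.108),"G":((185.8,181.4),(293.4,142.4),.108),"R":((232,169.8),(315.8,166),.108),
"K":((278.4,169.6),(328,197),.1),"P":((186.7,230),(256,162),.068)}
X={}
for k,(a,b,z) in P.items():
    p,e=tri(A,a,B,b);pa,pb=plane(A,*a,z),plane(B,*b,z);X[k]=(pa+pb)[:2]/2
    print(k,p.round(4),"gap",round(e,4),pa[:2].round(4),pb[:2].round(4))
C=(X["Y"]+X["G"]+X["R"])/3
ang=lambda v:np.degrees(np.arctan2(v[1],v[0]))
print("C",C.round(4))
for k in X: print(k,np.linalg.norm(X[k]-C).round(4),ang(X[k]-C).round(1))
cx=ang(X["P"]-C);kd=ang(X["K"]-C)-cx
q=(180+57.296-kd)%360; print("q rad",np.radians(q),"yellow-pointer",ang(X["Y"]-C)-cx)
E
python3 m.py; python3 -c "
from scipy.spatial.transform import Rotation as R
print(R.from_rotvec([-3.079,-.614,.001]).as_matrix().round(3))"
```

```text
Y [ 0.6585 -0.1635  0.1051] gap 0.0002 [ 0.6614 -0.1613] [ 0.6577 -0.1609]
G [ 0.6401 -0.2545  0.1052] gap 0.0 [ 0.6428 -0.252 ] [ 0.6393 -0.2515]
R [ 0.57   -0.192   0.1051] gap 0.0001 [ 0.5732 -0.1898] [ 0.5694 -0.189 ]
K [ 0.523  -0.1123  0.0989] gap 0.0004 [ 0.5245 -0.1114] [ 0.5228 -0.1115]
P [ 0.719  -0.2047  0.0646] gap 0.0007 [ 0.7219 -0.2018] [ 0.7179 -0.2019]
C [ 0.624  -0.2008]
Y 0.0533 48.1
G 0.0538 -71.5
R 0.0539 167.9
K 0.1343 138.3
P 0.0959 -0.6
q rad 1.7160079060483853 yellow-pointer 48.77312205148854
[[ 0.924  0.384 -0.001]
 [ 0.384 -0.924  0.002]
 [-0.    -0.002 -1.   ]]
```

```bash
cat > w.py <<'E'
import sys,numpy as np
from scipy.spatial.transform import Rotation as R
from workcell import bot
C=np.array([.624,-.2008])
def go(*wps):  # wps: (theta_deg, z[, yaw of tool y]); prints row units from the current pose
    s=bot.read_state();p=s["tool_pos"];M=R.from_rotvec(s["tcp_rot"])
    print("t",round(float(s["time"]),2),"pos",p.round(4),"yaw_y",np.degrees(np.arctan2(*M.as_matrix()[[1,0],1])).round(1),"F",s["wrist_force"].round(1),"w",round(float(s["width"]),3),
      "theta",np.degrees(np.arctan2(p[1]-C[1],p[0]-C[0])).round(1)%360,"r",np.linalg.norm(p[:2]-C).round(4))
    for th,z,*y in wps:
        a=np.radians(th);g=np.r_[C+.135*np.array([np.cos(a),np.sin(a)]),z]
        b=np.radians(y[0] if y else th+90)
        T=R.from_matrix(np.array([[-np.sin(b),np.cos(b),0],[np.cos(b),np.sin(b),0],[0,0,-1]]).T)
        T=R.from_matrix(np.c_[np.r_[-np.sin(b),np.cos(b),0],np.r_[np.cos(b),np.sin(b),0],[0,0,-1]])
        print(th,(M.inv().apply(g-p)/.5).round(4),((M.inv()*T).as_rotvec()/np.radians(30)).round(4))
E
sed -i '/\.T)$/d' w.py
python3 - <<'E'
from w import go
go((138.3,.19))
from h import *
d=pickle.load(open("c0.pkl","rb"))
print("knobB",tri(d["scene"],(470,217),d["side"],(292,356)),"hubB",plane(d["side"],247,313,.06))
E
```

```text
t 0.1 pos [ 0.2588 -0.6227  0.2301] yaw_y -67.4 F [-0.2 -0.9 -1.2] w 0.996 theta 229.1 r 0.5581
138.3 [ 0.8811 -0.7421  0.0817] [-3.500e-03  2.100e-03  2.142e+00]
knobB (array([0.50065557, 0.2593199 , 0.09486239]), np.float64(0.0015253721188939634)) hubB [0.60943529 0.1855012  0.06      ]
```

{"name": "step_arm", "arguments": {
  "series": [
    {"x": 0.881,"y": -0.742,"z": 0.08,"az": 1,"grip": 0},
    {"x": 0.881,"y": -0.742,"z": 0.08,"az": 1,"grip": 0},
    {"x": 0.881,"y": -0.742,"z": 0.08,"az": 1,"grip": 0},
    {"x": 0.881,"y": -0.742,"z": 0.08,"az": 1,"grip": 0},
    {"x": 0.881,"y": -0.742,"z": 0.08,"az": 1,"grip": 0},
    {"x": 0.881,"y": -0.742,"z": 0.08,"az": 1,"grip": 0},
    {"x": 0.881,"y": -0.742,"z": 0.08,"az": 1,"grip": 0},
    {"x": 0.881,"y": -0.742,"z": 0.08,"az": 1,"grip": 0},
    {"x": 0.881,"y": -0.742,"z": 0.08,"az": 1,"grip": 0},
    {"x": 0.881,"y": -0.742,"z": 0.08,"az": 1,"grip": 0},
    {"x": 0.881,"y": -0.742,"z": 0.08,"az": 1,"grip": 0},
    {"x": 0.881,"y": -0.742,"z": 0.08,"az": 1,"grip": 0}
  ]
}}

```text
validation failed for argument at $.se...
```

{"name": "step_arm", "arguments": {
  "series": [
    {"az": 1},
    {"az": 1},
    {"az": 1},
    {"az": 1},
    {"az": 1}
  ]
}}

```text
validation failed for argument at $.se...
```

```bash
python3 -c "
from w import go
go((138.3,.19),(138.3,.066))"
```

```text
t 0.1 pos [ 0.2588 -0.6227  0.2301] yaw_y -67.4 F [-0.2 -0.9 -1.2] w 0.996 theta 229.1 r 0.5581
138.3 [ 0.8811 -0.7421  0.0817] [-3.500e-03  2.100e-03  2.142e+00]
138.3 [ 0.8811 -0.7416  0.3297] [-3.500e-03  2.100e-03  2.142e+00]
```

{"name": "step_arm", "arguments": {
  "series": [
    {"x": 0.1,"y": 0.0,"z": 0.0,"ax": 0.0,"ay": 0.0,"az": 0.2,"grip": 0.0}
  ]
}}

```text
time: 0.2
tool_pos: [0.3007, -0.6061, 0.2303]
tcp_rot: [-3.11, -0.44, 0.005]
wrist_force: [0.4, -0.9, -0.1]
width: 0.856
grip_force: 0.0
```

{"name": "step_arm", "arguments": {
  "series": [
    {"x": 0.7,"y": -0.82,"z": 0.08,"ax": 0.0,"ay": 0.0,"az": 1.0,"grip": 0.0},
    {"x": 0.7,"y": -0.82,"z": 0.08,"ax": 0.0,"ay": 0.0,"az": 1.0,"grip": 0.0},
    {"x": 0.7,"y": -0.82,"z": 0.08,"ax": 0.0,"ay": 0.0,"az": 1.0,"grip": 0.0},
    {"x": 0.7,"y": -0.82,"z": 0.08,"ax": 0.0,"ay": 0.0,"az": 1.0,"grip": 0.0},
    {"x": 0.7,"y": -0.82,"z": 0.08,"ax": 0.0,"ay": 0.0,"az": 1.0,"grip": 0.0},
    {"x": 0.7,"y": -0.82,"z": 0.08,"ax": 0.0,"ay": 0.0,"az": 1.0,"grip": 0.0},
    {"x": 0.7,"y": -0.82,"z": 0.08,"ax": 0.0,"ay": 0.0,"az": 1.0,"grip": 0.0},
    {"x": 0.7,"y": -0.82,"z": 0.08,"ax": 0.0,"ay": 0.0,"az": 1.0,"grip": 0.0},
    {"x": 0.7,"y": -0.82,"z": 0.08,"ax": 0.0,"ay": 0.0,"az": 1.0,"grip": 0.0},
    {"x": 0.7,"y": -0.82,"z": 0.08,"ax": 0.0,"ay": 0.0,"az": 1.0,"grip": 0.0},
    {"x": 0.7,"y": -0.82,"z": 0.08,"ax": 0.0,"ay": 0.0,"az": 1.0,"grip": 0.0},
    {"x": 0.7,"y": -0.82,"z": 0.08,"ax": 0.0,"ay": 0.0,"az": 1.0,"grip": 0.0}
  ]
}}

```text
time: 1.4
tool_pos: [0.5246, -0.1069, 0.1904]
tcp_rot: [-3.119, 0.359, 0.002]
wrist_force: [-0.1, -1.1, -0.6]
width: 0.498
grip_force: 0.0
```

```bash
python3 -c "
from w import go
go((138.3,.19),(138.3,.066))"
```

```text
t 1.4 pos [ 0.5246 -0.1069  0.1904] yaw_y -103.1 F [-0.1 -1.1 -0.6] w 0.498 theta 136.6 r 0.1368
138.3 [-0.0008  0.0086  0.0007] [-0.0028  0.0032  0.9524]
138.3 [-0.0005  0.009   0.2487] [-0.0028  0.0032  0.9524]
```

Turn to tangent and centre over the handle, checking before lowering.

{"name": "step_arm", "arguments": {
  "series": [
    {"x": 0.0,"y": 0.008,"z": 0.0,"ax": 0.0,"ay": 0.0,"az": 0.95,"grip": 0.0},
    {"x": 0.0,"y": 0.008,"z": 0.0,"ax": 0.0,"ay": 0.0,"az": 0.95,"grip": 0.0},
    {"x": 0.0,"y": 0.008,"z": 0.0,"ax": 0.0,"ay": 0.0,"az": 0.95,"grip": 0.0},
    {"x": 0.0,"y": 0.008,"z": 0.0,"ax": 0.0,"ay": 0.0,"az": 0.95,"grip": 0.0},
    {"x": 0.0,"y": 0.008,"z": 0.0,"ax": 0.0,"ay": 0.0,"az": 0.95,"grip": 0.0}
  ]
}}

```text
time: 1.9
tool_pos: [0.5222, -0.116, 0.1909]
tcp_rot: [2.933, -1.125, -0.001]
wrist_force: [0.1, -0.8, 0.6]
width: 0.5
grip_force: 0.0
```

```bash
python3 -c "
from w import go
go((138.3,.066))
from workcell import imaging
import cv2,numpy as np
cv2.imwrite('pics/s1.png',np.hstack([imaging.read_camera(n)['img'][...,::-1] for n in ('side','wrist')])[:, :])
im=cv2.imread('pics/s1.png');cv2.imwrite('pics/s1.png',cv2.resize(im,(800,300)))"
```

```text
t 1.9 pos [ 0.5222 -0.116   0.1909] yaw_y -132.0 F [ 0.1 -0.8  0.6] w 0.5 theta 140.2 r 0.1325
138.3 [-0.0051 -0.009   0.2498] [ 0.0014  0.0011 -0.009 ]
```

View pics/s1.png

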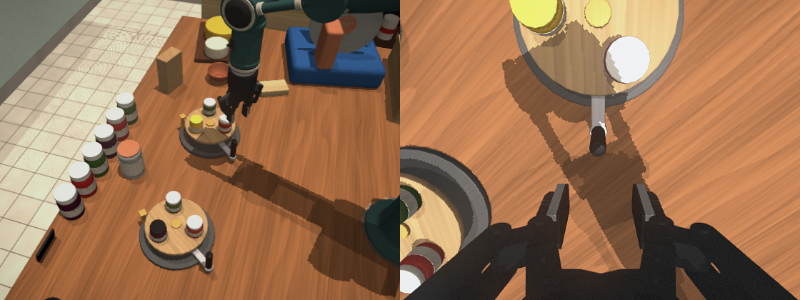

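The side view shows the gripper above the handle. In the wrist view the handle (598,140) lies midway between the fingers (560 and 640), with the lever pointing along the tool's x. I'll lower now.

{"name": "step_arm", "arguments": {
  "series": [
    {"x": -0.005,"y": -0.009,"z": 0.06,"ax": 0.0,"ay": 0.0,"az": 0.0,"grip": 0.0},
    {"x": -0.005,"y": -0.009,"z": 0.12,"ax": 0.0,"ay": 0.0,"az": 0.0,"grip": 0.0},
    {"x": -0.005,"y": -0.009,"z": 0.17,"ax": 0.0,"ay": 0.0,"az": 0.0,"grip": 0.0},
    {"x": -0.005,"y": -0.009,"z": 0.21,"ax": 0.0,"ay": 0.0,"az": 0.0,"grip": 0.0},
    {"x": -0.005,"y": -0.009,"z": 0.245,"ax": 0.0,"ay": 0.0,"az": 0.0,"grip": 0.0},
    {"x": -0.005,"y": -0.009,"z": 0.245,"ax": 0.0,"ay": 0.0,"az": 0.0,"grip": 0.0},
    {"x": -0.005,"y": -0.009,"z": 0.245,"ax": 0.0,"ay": 0.0,"az": 0.0,"grip": 0.43},
    {"x": -0.005,"y": -0.009,"z": 0.245,"ax": 0.0,"ay": 0.0,"az": 0.0,"grip": 0.43},
    {"x": -0.005,"y": -0.009,"z": 0.245,"ax": 0.0,"ay": 0.0,"az": 0.0,"grip": 0.43},
    {"x": -0.005,"y": -0.009,"z": 0.245,"ax": 0.0,"ay": 0.0,"az": 0.0,"grip": 0.43}
  ]
}}

```text
time: 3.0
tool_pos: [0.5248, -0.1105, 0.0699]
tcp_rot: [-2.933, 1.124, -0.003]
wrist_force: [-0.1, 0.3, 0.0]
width: 0.283
grip_force: 0.0
```

```bash
python3 -c "
from w import go
go(*[(t,.066) for t in range(140,168,3)])"
```

```text
t 3.0 pos [ 0.5248 -0.1105  0.0699] yaw_y -131.9 F [-0.1  0.3  0. ] w 0.283 theta 137.7 r 0.1342
140 [-0.0016  0.0109  0.0078] [-0.0017 -0.0034 -0.0643]
143 [-0.0007  0.025   0.0078] [-0.0016 -0.0035 -0.1643]
146 [0.0009 0.0391 0.0078] [-0.0015 -0.0035 -0.2643]
149 [0.0032 0.053  0.0078] [-0.0014 -0.0036 -0.3643]
152 [0.0062 0.0668 0.0078] [-0.0014 -0.0036 -0.4643]
155 [0.01   0.0805 0.0078] [-0.0013 -0.0037 -0.5643]
158 [0.0145 0.0939 0.0078] [-0.0012 -0.0037 -0.6643]
161 [0.0196 0.107  0.0078] [-0.0011 -0.0037 -0.7643]
164 [0.0255 0.1199 0.0078] [-0.001  -0.0038 -0.8643]
167 [0.032  0.1325 0.0078] [-9.000e-04 -3.800e-03 -9.643e-01]
```

{"name": "step_arm", "arguments": {
  "series": [
    {"x": -0.002,"y": 0.011,"z": 0.004,"ax": 0.0,"ay": 0.0,"az": -0.06,"grip": 0.43},
    {"x": -0.001,"y": 0.025,"z": 0.004,"ax": 0.0,"ay": 0.0,"az": -0.16,"grip": 0.43},
    {"x": 0.001,"y": 0.039,"z": 0.004,"ax": 0.0,"ay": 0.0,"az": -0.26,"grip": 0.43},
    {"x": 0.003,"y": 0.053,"z": 0.004,"ax": 0.0,"ay": 0.0,"az": -0.36,"grip": 0.43},
    {"x": 0.006,"y": 0.067,"z": 0.004,"ax": 0.0,"ay": 0.0,"az": -0.46,"grip": 0.43},
    {"x": 0.01,"y": 0.08,"z": 0.004,"ax": 0.0,"ay": 0.0,"az": -0.56,"grip": 0.43},
    {"x": 0.0145,"y": 0.094,"z": 0.004,"ax": 0.0,"ay": 0.0,"az": -0.66,"grip": 0.43},
    {"x": 0.02,"y": 0.107,"z": 0.004,"ax": 0.0,"ay": 0.0,"az": -0.76,"grip": 0.43},
    {"x": 0.0255,"y": 0.12,"z": 0.004,"ax": 0.0,"ay": 0.0,"az": -0.86,"grip": 0.43},
    {"x": 0.032,"y": 0.1325,"z": 0.004,"ax": 0.0,"ay": 0.0,"az": -0.96,"grip": 0.43},
    {"x": 0.032,"y": 0.1325,"z": 0.004,"ax": 0.0,"ay": 0.0,"az": -0.96,"grip": 0.43}
  ]
}}

```text
time: 4.1
tool_pos: [0.4918, -0.1709, 0.0674]
tcp_rot: [3.12, -0.36, 0.002]
wrist_force: [-0.1, -0.1, 0.1]
width: 0.284
grip_force: 0.0
```

```bash
python3 -c "
from w import go
go(*[(t,.066) for t in range(170,198,3)])
from workcell import imaging
import cv2,numpy as np
cv2.imwrite('pics/s2.png',imaging.read_camera('side')['img'][100:260,200:400,::-1].repeat(3,0).repeat(3,1))"
```

```text
t 4.1 pos [ 0.4918 -0.1709  0.0674] yaw_y -103.2 F [-0.1 -0.1  0.1] w 0.284 theta 167.2 r 0.1355
170 [0.0015 0.013  0.0027] [ 0.0007 -0.002  -0.1055]
173 [0.0026 0.0271 0.0027] [ 0.0007 -0.0019 -0.2055]
176 [0.0045 0.0411 0.0027] [ 0.0008 -0.0019 -0.3055]
179 [0.0071 0.055  0.0028] [ 0.0008 -0.0019 -0.4055]
182 [0.0105 0.0687 0.0028] [ 0.0009 -0.0019 -0.5055]
185 [0.0145 0.0823 0.0028] [ 0.0009 -0.0019 -0.6055]
188 [0.0193 0.0956 0.0028] [ 0.001  -0.0018 -0.7055]
191 [0.0247 0.1086 0.0028] [ 0.001  -0.0018 -0.8055]
194 [0.0308 0.1214 0.0028] [ 0.0011 -0.0018 -0.9055]
197 [0.0376 0.1338 0.0028] [ 0.0011 -0.0018 -1.0055]
```

View pics/s2.png

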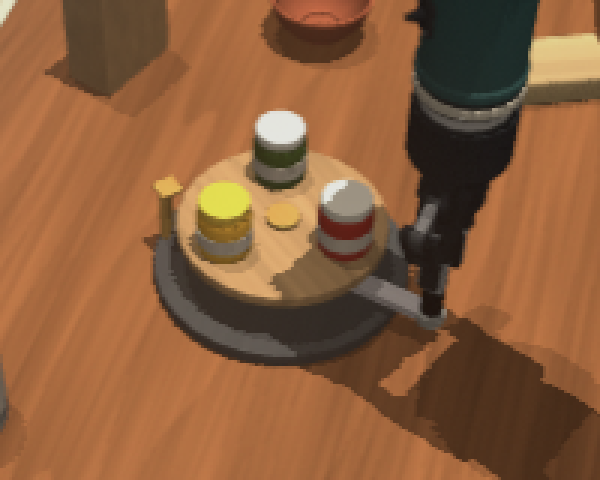

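The lever follows: the handle is now at crop (432,300), and the yellow lid has stayed at about (275,167) in the full image. I'll keep going.

{"name": "step_arm", "arguments": {
  "series": [
    {"x": 0.0015,"y": 0.013,"z": 0.0,"ax": 0.0,"ay": 0.0,"az": -0.1,"grip": 0.43},
    {"x": 0.0026,"y": 0.027,"z": 0.0,"ax": 0.0,"ay": 0.0,"az": -0.2,"grip": 0.43},
    {"x": 0.0045,"y": 0.041,"z": 0.0,"ax": 0.0,"ay": 0.0,"az": -0.3,"grip": 0.43},
    {"x": 0.007,"y": 0.055,"z": 0.0,"ax": 0.0,"ay": 0.0,"az": -0.4,"grip": 0.43},
    {"x": 0.0105,"y": 0.069,"z": 0.0,"ax": 0.0,"ay": 0.0,"az": -0.5,"grip": 0.43},
    {"x": 0.0145,"y": 0.082,"z": 0.0,"ax": 0.0,"ay": 0.0,"az": -0.6,"grip": 0.43},
    {"x": 0.019,"y": 0.0955,"z": 0.0,"ax": 0.0,"ay": 0.0,"az": -0.7,"grip": 0.43},
    {"x": 0.0245,"y": 0.1085,"z": 0.0,"ax": 0.0,"ay": 0.0,"az": -0.8,"grip": 0.43},
    {"x": 0.031,"y": 0.1215,"z": 0.0,"ax": 0.0,"ay": 0.0,"az": -0.9,"grip": 0.43},
    {"x": 0.0375,"y": 0.134,"z": 0.0,"ax": 0.0,"ay": 0.0,"az": -1.0,"grip": 0.43},
    {"x": 0.0375,"y": 0.134,"z": 0.0,"ax": 0.0,"ay": 0.0,"az": -1.0,"grip": 0.43}
  ]
}}

```text
time: 5.25
tool_pos: [0.4953, -0.2402, 0.0671]
tcp_rot: [3.107, 0.459, 0.001]
wrist_force: [-0.2, 0.7, 0.1]
width: 0.287
grip_force: 0.0
```

```bash
python3 -c "
from w import go
go(*[(t,.066) for t in range(200,228,3)])"
```

```text
t 5.25 pos [ 0.4953 -0.2402  0.0671] yaw_y -73.2 F [-0.2  0.7  0.1] w 0.287 theta 197.0 r 0.1346
200 [-0.0003  0.0141  0.0023] [ 0.0015 -0.0014 -0.1069]
203 [0.0008 0.0282 0.0023] [ 0.0016 -0.0013 -0.2069]
206 [0.0027 0.0422 0.0023] [ 0.0016 -0.0013 -0.3069]
209 [0.0053 0.0561 0.0023] [ 0.0016 -0.0012 -0.4069]
212 [0.0087 0.0698 0.0024] [ 0.0017 -0.0012 -0.5069]
215 [0.0127 0.0833 0.0024] [ 0.0017 -0.0011 -0.6069]
218 [0.0175 0.0967 0.0024] [ 0.0017 -0.0011 -0.7069]
221 [0.023  0.1097 0.0024] [ 0.0018 -0.0011 -0.8069]
224 [0.0291 0.1224 0.0024] [ 0.0018 -0.001  -0.9069]
227 [0.0359 0.1348 0.0024] [ 1.8000e-03 -1.0000e-03 -1.0069e+00]
```

{"name": "step_arm", "arguments": {
  "series": [
    {"x": 0.0,"y": 0.014,"z": 0.0,"ax": 0.0,"ay": 0.0,"az": -0.1,"grip": 0.43},
    {"x": 0.001,"y": 0.028,"z": 0.0,"ax": 0.0,"ay": 0.0,"az": -0.2,"grip": 0.43},
    {"x": 0.0027,"y": 0.042,"z": 0.0,"ax": 0.0,"ay": 0.0,"az": -0.3,"grip": 0.43},
    {"x": 0.0053,"y": 0.056,"z": 0.0,"ax": 0.0,"ay": 0.0,"az": -0.4,"grip": 0.43},
    {"x": 0.0087,"y": 0.07,"z": 0.0,"ax": 0.0,"ay": 0.0,"az": -0.5,"grip": 0.43},
    {"x": 0.0127,"y": 0.083,"z": 0.0,"ax": 0.0,"ay": 0.0,"az": -0.6,"grip": 0.43},
    {"x": 0.0175,"y": 0.0965,"z": 0.0,"ax": 0.0,"ay": 0.0,"az": -0.7,"grip": 0.43},
    {"x": 0.023,"y": 0.1095,"z": 0.0,"ax": 0.0,"ay": 0.0,"az": -0.8,"grip": 0.43},
    {"x": 0.029,"y": 0.1225,"z": 0.0,"ax": 0.0,"ay": 0.0,"az": -0.9,"grip": 0.43},
    {"x": 0.036,"y": 0.135,"z": 0.0,"ax": 0.0,"ay": 0.0,"az": -1.0,"grip": 0.43},
    {"x": 0.036,"y": 0.135,"z": 0.0,"ax": 0.0,"ay": 0.0,"az": -1.0,"grip": 0.43}
  ]
}}

```text
time: 6.35
tool_pos: [0.5322, -0.2992, 0.067]
tcp_rot: [2.883, 1.247, 0.001]
wrist_force: [0.1, -0.2, 0.1]
width: 0.286
grip_force: 0.0
```

```bash
python3 -c "
from w import go
go(*[(t,.066) for t in (230,233,235,236,237,238,239,240)])"
```

```text
t 6.35 pos [ 0.5322 -0.2992  0.067 ] yaw_y -43.2 F [ 0.1 -0.2  0.1] w 0.286 theta 227.0 r 0.1346
230 [-0.0004  0.0142  0.002 ] [ 0.0015 -0.0005 -0.1077]
233 [0.0008 0.0283 0.002 ] [ 0.0015 -0.0005 -0.2077]
235 [0.002  0.0377 0.002 ] [ 0.0015 -0.0004 -0.2743]
236 [0.0027 0.0423 0.002 ] [ 0.0016 -0.0004 -0.3077]
237 [0.0035 0.047  0.002 ] [ 0.0016 -0.0004 -0.341 ]
238 [0.0043 0.0516 0.002 ] [ 0.0016 -0.0004 -0.3743]
239 [0.0053 0.0562 0.002 ] [ 1.600e-03 -4.000e-04 -4.077e-01]
240 [0.0063 0.0608 0.002 ] [ 1.60e-03 -4.00e-04 -4.41e-01]
```

{"name": "step_arm", "arguments": {
  "series": [
    {"x": 0.0,"y": 0.014,"z": 0.0,"ax": 0.0,"ay": 0.0,"az": -0.1,"grip": 0.43},
    {"x": 0.001,"y": 0.028,"z": 0.0,"ax": 0.0,"ay": 0.0,"az": -0.2,"grip": 0.43},
    {"x": 0.002,"y": 0.038,"z": 0.0,"ax": 0.0,"ay": 0.0,"az": -0.27,"grip": 0.43},
    {"x": 0.003,"y": 0.042,"z": 0.0,"ax": 0.0,"ay": 0.0,"az": -0.3,"grip": 0.43},
    {"x": 0.0035,"y": 0.047,"z": 0.0,"ax": 0.0,"ay": 0.0,"az": -0.34,"grip": 0.43},
    {"x": 0.004,"y": 0.05,"z": 0.0,"ax": 0.0,"ay": 0.0,"az": -0.36,"grip": 0.43},
    {"x": 0.004,"y": 0.05,"z": 0.0,"ax": 0.0,"ay": 0.0,"az": -0.36,"grip": 0.43}
  ]
}}

```text
time: 7.05
tool_pos: [0.5512, -0.3146, 0.0668]
tcp_rot: [2.752, 1.514, 0.0]
wrist_force: [-0.1, 0.1, 0.8]
width: 0.286
grip_force: 0.0
```

```bash
python3 -c "
from w import go
go(*[(t,.066) for t in range(234,206,-3)])
from workcell import imaging
import cv2,numpy as np,pickle
a=[imaging.read_camera(n)['img'][...,::-1] for n in ('side','scene')]
cv2.imwrite('pics/s3.png',np.hstack([cv2.resize(a[0][110:250,230:350],None,fx=3,fy=3),cv2.resize(a[1][130:270,160:300],None,fx=3,fy=3)]))"
```

```text
t 7.05 pos [ 0.5512 -0.3146  0.0668] yaw_y -32.4 F [-0.1  0.1  0.8] w 0.286 theta 237.4 r 0.1351
234 [ 0.0008 -0.0159  0.0016] [ 2.000e-04 -1.000e-04  1.214e-01]
231 [ 0.0021 -0.03    0.0016] [ 2.000e-04 -1.000e-04  2.214e-01]
228 [ 0.0041 -0.044   0.0016] [ 2.000e-04 -1.000e-04  3.214e-01]
225 [ 0.0068 -0.0579  0.0016] [ 2.000e-04 -1.000e-04  4.214e-01]
222 [ 0.0103 -0.0716  0.0016] [ 2.000e-04 -1.000e-04  5.214e-01]
219 [ 0.0144 -0.0851  0.0016] [ 2.000e-04 -2.000e-04  6.214e-01]
216 [ 0.0193 -0.0984  0.0016] [ 2.000e-04 -2.000e-04  7.214e-01]
213 [ 0.0249 -0.1114  0.0016] [ 2.000e-04 -2.000e-04  8.214e-01]
210 [ 0.0311 -0.1241  0.0016] [ 2.000e-04 -2.000e-04  9.214e-01]
207 [ 0.038  -0.1364  0.0016] [ 2.0000e-04 -2.0000e-04  1.0214e+00]
```

View pics/s3.png

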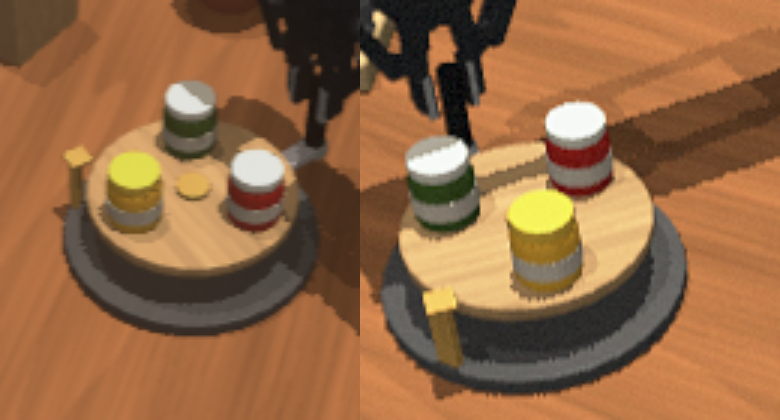

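The lever is at the back stop (TCP theta 237) and the yellow lid has not moved: side (275,167), scene (220,200). I'll press 3 mm into the stop, then start the forward stroke.

{"name": "step_arm", "arguments": {
  "series": [
    {"x": 0.0,"y": 0.006,"z": 0.0,"ax": 0.0,"ay": 0.0,"az": 0.0,"grip": 0.43},
    {"x": 0.0,"y": 0.006,"z": 0.0,"ax": 0.0,"ay": 0.0,"az": 0.0,"grip": 0.43},
    {"x": 0.001,"y": -0.016,"z": 0.0,"ax": 0.0,"ay": 0.0,"az": 0.12,"grip": 0.43},
    {"x": 0.002,"y": -0.03,"z": 0.0,"ax": 0.0,"ay": 0.0,"az": 0.22,"grip": 0.43},
    {"x": 0.004,"y": -0.044,"z": 0.0,"ax": 0.0,"ay": 0.0,"az": 0.32,"grip": 0.43},
    {"x": 0.007,"y": -0.058,"z": 0.0,"ax": 0.0,"ay": 0.0,"az": 0.42,"grip": 0.43},
    {"x": 0.01,"y": -0.0715,"z": 0.0,"ax": 0.0,"ay": 0.0,"az": 0.52,"grip": 0.43},
    {"x": 0.0145,"y": -0.085,"z": 0.0,"ax": 0.0,"ay": 0.0,"az": 0.62,"grip": 0.43},
    {"x": 0.019,"y": -0.0985,"z": 0.0,"ax": 0.0,"ay": 0.0,"az": 0.72,"grip": 0.43},
    {"x": 0.025,"y": -0.1115,"z": 0.0,"ax": 0.0,"ay": 0.0,"az": 0.82,"grip": 0.43},
    {"x": 0.031,"y": -0.124,"z": 0.0,"ax": 0.0,"ay": 0.0,"az": 0.92,"grip": 0.43},
    {"x": 0.031,"y": -0.124,"z": 0.0,"ax": 0.0,"ay": 0.0,"az": 0.92,"grip": 0.43}
  ]
}}

```text
time: 8.35
tool_pos: [0.507, -0.2682, 0.067]
tcp_rot: [3.034, 0.815, 0.001]
wrist_force: [0.1, 0.2, -1.0]
width: 0.285
grip_force: 0.1
```

```bash
cat > j.py <<'E'
from h import *
from workcell import imaging
C=np.array([.624,-.2008])
def jar():
    for n,b in (("scene",(160,150,300,270)),("side",(240,130,345,230))):
        c=imaging.read_camera(n);x0,y0,x1,y1=b
        h=cv2.cvtColor(c["img"][y0:y1,x0:x1],cv2.COLOR_RGB2HSV).astype(int)
        m=((h[...,0]>25)&(h[...,0]<36)&(h[...,1]>140)&(h[...,2]>190)).astype(np.uint8)
        k,l,st,ce=cv2.connectedComponentsWithStats(m);i=1+np.argmax(st[1:,4])
        u=ce[i]+[x0,y0];p=plane(c,*u,.108)[:2]-C
        print(n,u.round(1),st[i][4],"r",np.linalg.norm(p).round(4),"jar-pointer deg",(np.degrees(np.arctan2(p[1],p[0]))+.6).round(1))
E
python3 -c "
from w import go
go(*[(t,.066) for t in range(207,179,-3)])
import j;j.jar()
"
```

```text
t 8.35 pos [ 0.507  -0.2682  0.067 ] yaw_y -59.9 F [ 0.1  0.2 -1. ] w 0.285 theta 210.0 r 0.135
207 [ 0.0004 -0.0139  0.002 ] [ 0.0009 -0.0008  0.1022]
204 [ 0.0015 -0.028   0.002 ] [ 0.0009 -0.0008  0.2022]
201 [ 0.0034 -0.042   0.002 ] [ 0.0009 -0.0009  0.3022]
198 [ 0.006  -0.0559  0.002 ] [ 0.0008 -0.0009  0.4022]
195 [ 0.0093 -0.0697  0.002 ] [ 0.0008 -0.0009  0.5022]
192 [ 0.0133 -0.0832  0.002 ] [ 0.0008 -0.0009  0.6022]
189 [ 0.018  -0.0965  0.002 ] [ 0.0008 -0.001   0.7022]
186 [ 0.0235 -0.1096  0.002 ] [ 7.000e-04 -1.000e-03  8.022e-01]
183 [ 0.0296 -0.1223  0.002 ] [ 7.000e-04 -1.000e-03  9.022e-01]
180 [ 0.0363 -0.1348  0.002 ] [ 7.0000e-04 -1.0000e-03  1.0022e+00]
scene [209.7 201.7] 246 r 0.0552 jar-pointer deg 26.3
side [271.5 161. ] 148 r 0.0528 jar-pointer deg 28.6
```

Gripped: the jar is about 27.5° from the pointer. I'll take 22° more, then measure.

{"name": "step_arm", "arguments": {
  "series": [
    {"x": 0.0005,"y": -0.014,"z": 0.0,"ax": 0.0,"ay": 0.0,"az": 0.1,"grip": 0.43},
    {"x": 0.0015,"y": -0.028,"z": 0.0,"ax": 0.0,"ay": 0.0,"az": 0.2,"grip": 0.43},
    {"x": 0.0035,"y": -0.042,"z": 0.0,"ax": 0.0,"ay": 0.0,"az": 0.3,"grip": 0.43},
    {"x": 0.006,"y": -0.056,"z": 0.0,"ax": 0.0,"ay": 0.0,"az": 0.4,"grip": 0.43},
    {"x": 0.009,"y": -0.0695,"z": 0.0,"ax": 0.0,"ay": 0.0,"az": 0.5,"grip": 0.43},
    {"x": 0.0135,"y": -0.083,"z": 0.0,"ax": 0.0,"ay": 0.0,"az": 0.6,"grip": 0.43},
    {"x": 0.018,"y": -0.0965,"z": 0.0,"ax": 0.0,"ay": 0.0,"az": 0.7,"grip": 0.43},
    {"x": 0.02,"y": -0.101,"z": 0.0,"ax": 0.0,"ay": 0.0,"az": 0.73,"grip": 0.43},
    {"x": 0.02,"y": -0.101,"z": 0.0,"ax": 0.0,"ay": 0.0,"az": 0.73,"grip": 0.43},
    {"x": 0.02,"y": -0.101,"z": 0.0,"ax": 0.0,"ay": 0.0,"az": 0.73,"grip": 0.43}
  ]
}}

```text
time: 9.45
tool_pos: [0.4905, -0.2201, 0.0669]
tcp_rot: [3.133, 0.225, 0.0]
wrist_force: [0.7, -1.8, 0.6]
width: 0.283
grip_force: 0.4
```

```bash
python3 -c "
from w import go
import j;j.jar()
go(*[(t,.066) for t in range(187,180,-1)])
"
```

```text
scene [199.  200.7] 248 r 0.056 jar-pointer deg 5.3
side [271.4 154.9] 145 r 0.0531 jar-pointer deg 6.5
t 9.55 pos [ 0.4904 -0.22    0.0668] yaw_y -81.8 F [ 0.6 -1.1  1. ] w 0.286 theta 188.2 r 0.135
187 [ 0.     -0.0056  0.0016] [0.0001 0.0001 0.0397]
186 [ 0.0002 -0.0104  0.0016] [0.0001 0.0001 0.0731]
185 [ 0.0004 -0.0151  0.0016] [1.000e-04 1.000e-04 1.064e-01]
184 [ 0.0007 -0.0198  0.0016] [1.000e-04 1.000e-04 1.397e-01]
183 [ 0.0011 -0.0245  0.0016] [1.000e-04 1.000e-04 1.731e-01]
182 [ 0.0015 -0.0292  0.0016] [1.000e-04 1.000e-04 2.064e-01]
181 [ 0.0021 -0.0338  0.0016] [1.000e-04 1.000e-04 2.397e-01]
```

{"name": "step_arm", "arguments": {
  "series": [
    {"x": 0.0,"y": -0.01,"z": 0.0,"ax": 0.0,"ay": 0.0,"az": 0.07,"grip": 0.43},
    {"x": 0.0005,"y": -0.018,"z": 0.0,"ax": 0.0,"ay": 0.0,"az": 0.13,"grip": 0.43},
    {"x": 0.001,"y": -0.0245,"z": 0.0,"ax": 0.0,"ay": 0.0,"az": 0.17,"grip": 0.43},
    {"x": 0.001,"y": -0.026,"z": 0.0,"ax": 0.0,"ay": 0.0,"az": 0.17,"grip": 0.43},
    {"x": 0.001,"y": -0.026,"z": 0.0,"ax": 0.0,"ay": 0.0,"az": 0.17,"grip": 0.43},
    {"x": 0.001,"y": -0.026,"z": 0.0,"ax": 0.0,"ay": 0.0,"az": 0.17,"grip": 0.0},
    {"x": 0.001,"y": -0.026,"z": 0.0,"ax": 0.0,"ay": 0.0,"az": 0.17,"grip": 0.0},
    {"x": 0.001,"y": -0.026,"z": 0.0,"ax": 0.0,"ay": 0.0,"az": 0.17,"grip": 0.0},
    {"x": 0.001,"y": -0.026,"z": 0.0,"ax": 0.0,"ay": 0.0,"az": 0.17,"grip": 0.0}
  ]
}}

```text
time: 10.45
tool_pos: [0.4887, -0.2067, 0.0666]
tcp_rot: [-3.14, -0.084, 0.001]
wrist_force: [-0.4, 0.2, 0.3]
width: 0.501
grip_force: 0.0
```

```bash
python3 -c "
from w import go
import j;j.jar()
go()
"
```

```text
scene [196.5 200.1] 247 r 0.0563 jar-pointer deg -0.0
side [271.9 153.3] 149 r 0.0533 jar-pointer deg 0.7
t 10.55 pos [ 0.4888 -0.2068  0.0667] yaw_y -86.9 F [0.  0.7 0.5] w 0.498 theta 182.5 r 0.1353
```

Jar at the pointer within about 1°. I'll lift clear.

{"name": "step_arm", "arguments": {
  "series": [
    {"x": 0.0,"y": 0.0,"z": -0.04,"ax": 0.0,"ay": 0.0,"az": 0.0,"grip": 0.0},
    {"x": 0.0,"y": 0.0,"z": -0.1,"ax": 0.0,"ay": 0.0,"az": 0.0,"grip": 0.0},
    {"x": 0.0,"y": 0.0,"z": -0.17,"ax": 0.0,"ay": 0.0,"az": 0.0,"grip": 0.0},
    {"x": 0.0,"y": 0.0,"z": -0.22,"ax": 0.0,"ay": 0.0,"az": 0.0,"grip": 0.0},
    {"x": 0.0,"y": 0.0,"z": -0.24,"ax": 0.0,"ay": 0.0,"az": 0.0,"grip": 0.0},
    {"x": 0.0,"y": 0.0,"z": -0.24,"ax": 0.0,"ay": 0.0,"az": 0.0,"grip": 0.0},
    {"x": 0.0,"y": 0.0,"z": -0.24,"ax": 0.0,"ay": 0.0,"az": 0.0,"grip": 0.0}
  ]
}}

```text
time: 11.25
tool_pos: [0.4882, -0.2065, 0.1855]
tcp_rot: [-3.14, -0.084, 0.003]
wrist_force: [-0.9, 0.1, 0.5]
width: 0.501
grip_force: 0.0
```

```bash
python3 -c "
from w import go
import j;j.jar()
go()
from workcell import bot
print(bot.finish_job())
"
```

```text
scene [196.5 200. ] 246 r 0.0562 jar-pointer deg -0.1
side [271.9 153.4] 148 r 0.0532 jar-pointer deg 0.7
t 11.35 pos [ 0.4877 -0.2062  0.1846] yaw_y -86.9 F [-0.5  0.4  0.1] w 0.501 theta 182.3 r 0.1364
the job is handed in; nothing more can be done
None
```

Job handed in at about 11.4 s (no verdict returned): the lever went back to its stop with the platter staying put, then forward until the yellow jar stood within about 1° of the brass pointer by camera, and the gripper let go and lifted clear.

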